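# Loosen the lock ring of a support stand by counted turns

## Robot

A 6-joint arm with a two-finger parallel gripper is mounted at the origin on the work surface. World frame = base frame: x ahead of the robot, y to its left, z up, the work surface at z = 0. Lengths are in m, angles in rad, forces in N, time in s.
With the tool pointing down it reaches from about 0.3 to 0.775 m from the base axis. Payload 14.6 kg.
Tool frame: the origin (TCP) lies on the centre line of the jaws, within the pads' length; the fingertips stand 22 mm ahead of it and the grasp point (between the pads) lies 3 mm ahead of it (env.tip_reach is the distance from the TCP to the fingertips, in m); z points along the fingers, y is the direction in which the jaws open and shut (so a half turn about z gives the same grasp; the last joint's range is limited). The gripper opens to 94 mm and grips with 3 to 60 N. Pads are 16 mm wide; open, the fingers measure 119 mm over their backs; the gripper's body (75 mm by 177 mm) begins 78 mm behind the grasp point.
Start: joints at [-1.297, 0.3, 1.521, -0, 1.321, -0.067], TCP at [0.184, -0.518, 0.227] pointing down, gripper open.
Joint ranges: [-3.03, 3.03], [-0.79, 2.21], [0.23, 2.52], [-1.04, 4.18], [0, 3.07], [-2.55, 2.55]. Speed limits (rad/s): [2.22, 2.22, 2.57, 3.14, 3.14, 3.14].

## Interface

Orientations are given as a unit quaternion [x, y, z, w].
In Python, from workcell import env gives the robot as it stands.
- The arm moves only by the tool carry_out, never from a script. Its argument "plan" is a list of rows, each a list of 3 entries, a list of its own where there are three numbers: the shift along the tool's x, y, z in cm, then the turn, a rotation vector about the tool's x, y, z in rad, then the gripper command: -1 is shut, 1 is fully open, values between are in proportion. In form: [[[dx, dy, dz], [rx, ry, rz], hand], ...]. A call has exactly 10 rows; each row is the pose to reach, as a shift and turn from the pose commanded when the call began, along the tool's axes at that moment; what a row does not reach only later rows make up. A row lasts 1/8 s, in which the tool goes at most 62.5 mm and 10.7 degrees, less where a joint would pass 70% of its speed; a pose out of reach is approached as far as the arm can. A call with a gripper value outside its range is refused whole. The fingers move at their own pace and stop on an object; "grip_force" is the grip in N (left out, the last holds). Time passes only in rows, so rows that repeat a pose let the fingers close, or fill a call up. It gives the time, the measured TCP pose, the force and the opening at its end, in the units of the state.
- env.sense(): the state, without advancing time (a new reading comes with each control period).
- env.grab_frame(name): name is "scene" or "top" or "wrist"; returns a dict with "color" (420x560x3 uint8, red, green, blue), "vertical_fov" (degrees; the focal length in pixels is half the picture's height over the tangent of half this angle, whatever the lens; pixels are square), "cx", "cy" (the principal point, pixels), "extrinsics" (4x4, takes a point from world to camera coordinates). Camera axes: x right, y up, looking along -z (the intrinsics and any distortion apply to the point x, -y, -z); pixel columns grow to the right and rows downward; lengths in m; the calibration is good to about 2 mm. A picture is of the moment at which its call begins. There is no depth.
- env.finish_job(): hands the job in, once; it reports no verdict.
Trained networks look in the newest picture that a camera, given by its name, has taken for a name from the list of things; names that differ only in an ending like _2 or _b are one class to them, and where a whole thing is asked for, a point or a joint stands for the part that bears it (a point fixed in the world has none). Each returns a list of dicts, best first, with "conf" (0 to 1); they miss things now and then, are a little off and sometimes report something else, mostly with a low value. They report only what shows in the picture. A call takes as long as a camera call. They do not tell look-alikes from the thing itself.
- env.boxes_of(camera, query): "point" ([x, y, z] in m, in the coordinates of the camera as it stood for that picture, good to about 4 mm: the middle of the surface that is visible of it).
- env.cut_out(camera, query): "pixels" (420x560 bool, what is visible of it).
The state is a dict: "time": time; "joint_positions": joint angles; "dq": joint speeds; "joint_efforts": joint torques, N m; "tcp_pos": TCP position; "eef_rot": TCP orientation; "contact_force": force on the tool from outside, world axes, zero at the start; "wrist_torque": the same for the moment, N m; "opening": finger opening in m.
Only numpy, scipy, OpenCV 4.12 (cv2) and the standard library are available. Lean on these libraries where they do the work, as an engineer would, in place of code of your own. Each camera call takes 0.05 s, during which the arm holds its last target. There are 200 camera calls.

## Task

Loosen the red knurled lock ring by rolling a fingertip along its rim, anticlockwise seen from above, without gripping anything: its white mark now stands less than half a turn past the yellow pointer, and it must come right round to the pointer once and then a second time, and be left there in line with the pointer. Leave the stand with the black ring as it is, and do not lift or shove any of the other things on the bench.

Things in the scene. Friction and masses are not known exactly. Their poses are not given: they have to be found in the camera images.
- red_stand: the fixed support stand bolted to the bench: grey foot of radius 66 mm (to 12 mm up), narrowing to 36 mm under a red knurled lock ring; above it a post 28 mm thick with a black pad 32 mm across, top 100 mm above the bench. Origin: centre of the underside, on the ring's vertical axis. The yellow pointer sticks out along its own -x. Any yaw.
- red_center (a point): point on the axis of the red ring, at mid height when tight, 62 mm above the bench. The ring is a solid disc 24 mm high (50 to 74 mm above the bench when tight), 97 mm across over its 36 small vertical ridges, too wide to pinch, clear all round. It rises 2 mm per turn as it is loosened.
- red_ring (a joint): angle of the red ring (rad), growing anticlockwise seen from above (loosening). 0: tight (hard stop), white mark under the pointer; 6.28: mark once round at the pointer; 12.57: twice round; end stop 16.5. Starts at 0.5 to 2.5. Steady friction of about 0.05 N m (1 N at the rim); it stays where it is left.
- red_mark (a point): middle of the white mark on the red ring's top face, 38.5 mm from the axis (a white bar 14 mm long, radial, 7 mm wide, carried on down the rim); turns with the ring.
- red_pointer (a point): tip of the yellow pointer of the red ring's stand (8 mm wide, 83 to 87 mm above the bench, just over the ring's top), 34 mm from the axis; fixed.
- black_stand: a second stand, to be left alone: the same fixed support stand bolted to the bench: grey foot of radius 66 mm (to 12 mm up), narrowing to 36 mm under a black knurled lock ring; above it a post 28 mm thick with a black pad 32 mm across, top 100 mm above the bench. Origin: centre of the underside, on the ring's vertical axis. The yellow pointer sticks out along its own -x. Any yaw. Its centre is at least 260 mm from the red one's.
- black_ring (a joint): angle of the black ring (rad), as for the red one; to be left as it is.
- glue: bystander: closed glue jar 44 mm across, 85 mm high, blue cap, standing loose; origin at the centre of its underside.
- driver: bystander: screwdriver 170 mm long with green handle, lying loose along its own x, handle to -x; origin under its middle.
- offcut: bystander: loose wooden offcut 70 x 45 x 32 mm; origin at the centre of its underside.
- black_mark (a point): middle of the white mark on the black ring's top face, as for the red one.
Mind the look-alikes: they are no part of the job. Leave any green look-alike of the red_stand alone.

How it is judged:
On the way:
1. the red ring's white mark has come right round to the pointer once (joint past 6.0 rad) (value of joint red_ring above 6 rad), for 0.1 s.
At the end, for the whole second after the job is handed in: the red ring's mark has come round to the pointer for the second time and stands in line with it within 26 degrees (joint 12.57 +- 0.45 rad), at rest; the black ring's mark within 12 mm of where it was; jar, screwdriver and offcut within 20 mm of where they were (value of joint red_ring between 12.12 and 13.02 rad and velocity of joint red_ring between -0.05 and 0.05 rad/s and distance of black_mark from where it was at the start of the episode below 0.012 m and distance of each of glue, driver, offcut from where it was at the start of the episode below 0.02 m); the robot touches nothing.
It fails at once if the black ring is turned (its mark moved more than 12 mm) (distance of black_mark from where it was at the start of the episode above 0.012 m).
It fails at once if a bystander is shoved or lifted more than 20 mm (distance of any of glue, driver, offcut from where it was at the start of the episode above 0.02 m).
It fails at once if the red ring is unscrewed more than half a turn too far (value of joint red_ring above 15.7 rad).
It also fails if it takes over 64 s, if anything falls off the work surface, if the arm or the gripper's body presses on something with over 40 N, if the wrist force passes 120 N, or if a joint passes its speed limit or range.

## Working session

There is one attempt and no reset: what is moved stays moved. The work goes in short steps, Python scripts to look and compute and a tool call to move; the robot and the scene stay as the last step left them, time stands still between calls to the robot, and variables do not carry over. Pictures are saved under pics/ and viewed, about 8 in all and at most 12, crops included, and the job is handed in when it is done.

Besides the shell and the picture viewer there is one more tool, called as a command line: name --argument value ..., lists and objects as JSON in quotes. carry_out: Moves the arm, as the interface text tells. Its arguments: {"type":"object","properties":{"plan":{"type":"array"},"grip_force":{"type":"number"}},"required":["plan"]}

```bash
mkdir -p pics; cat > h.py <<'E'
import numpy as np, cv2
from workcell import env
def K(f):
    h=f["color"].shape[0]; return h/2/np.tan(np.radians(f["vertical_fov"])/2)
def proj(f,p):
    c=(np.array(f["extrinsics"])@np.append(p,1))[:3]; k=K(f)
    return np.array([f["cx"]+k*c[0]/-c[2], f["cy"]-k*c[1]/-c[2]])
def ray(f,u,v,z):
    E=np.array(f["extrinsics"]);R=E[:3,:3];o=-R.T@E[:3,3];k=K(f)
    d=R.T@np.array([(u-f["cx"])/k,-(v-f["cy"])/k,-1]); return o+d*(z-o[2])/d[2]
def world(f,p):
    E=np.array(f["extrinsics"]);return E[:3,:3].T@(np.array(p)-E[:3,3])
def save(f,n): cv2.imwrite("pics/"+n,f["color"][:,:,::-1])
E
python3 - <<'E'
from h import *
print(env.sense())
for n in("top","scene"):
    f=env.grab_frame(n);save(f,n+"0.png");print(n,{k:v for k,v in f.items() if k!="color"})
    for q in("red_stand","red_center","red_mark","red_pointer","black_stand","glue","driver","offcut"):
        try:print(q,[(round(d["conf"],2),np.round(world(f,d["point"]),3)) for d in env.boxes_of(n,q)[:3]])
        except Exception as e:print(q,e)
E
```

```text
{'time': 0.0, 'joint_positions': array([-1.29657474e+00,  3.00472095e-01,  1.52155989e+00, -4.10749651e-06,
        1.32074397e+00, -6.65907679e-02]), 'dq': array([ 2.45665242e-04, -5.61119873e-04, -1.98708504e-04,  8.73940249e-05,
       -8.06900233e-04,  1.29176772e-03]), 'joint_efforts': array([ 9.37603181e-04, -5.31809020e+01, -3.52734375e+01,  7.08449632e-02,
        2.43866479e-02, -7.94778293e-05]), 'tcp_pos': array([ 0.18377494, -0.51813373,  0.22689475]), 'eef_rot': array([ 9.85515709e-01,  1.69583128e-01, -6.32912940e-05, -5.88261433e-04]), 'contact_force': array([ 0.83718118, -0.1107801 ,  0.41547636]), 'wrist_torque': array([0.01485966, 0.00285273, 0.02256887]), 'opening': 0.09372337632471263}
top {'vertical_fov': 56.539225475305386, 'cx': 279.57906218627494, 'cy': 211.8342417595111, 'extrinsics': array([[ 3.48617461e-04, -9.99880577e-01,  1.54502762e-02,
         6.02447782e-02],
       [ 9.82489039e-01,  3.22116880e-03,  1.86292545e-01,
        -5.36178147e-01],
       [-1.86320066e-01,  1.51147822e-02,  9.82372830e-01,
        -8.58617295e-01],
       [ 0.00000000e+00,
[... 1041 characters left out ...]
])}
red_stand [(0.68, array([0.543, 0.378, 0.055])), (0.6, array([0.564, 0.191, 0.062]))]
red_center [(0.96, array([0.572, 0.189, 0.063])), (0.63, array([0.547, 0.377, 0.058])), (0.3, array([0.562, 0.191, 0.071]))]
red_mark [(0.85, array([0.547, 0.379, 0.072])), (0.68, array([0.563, 0.19 , 0.072])), (0.6, array([0.572, 0.184, 0.063]))]
red_pointer [(0.88, array([0.554, 0.375, 0.055])), (0.76, array([0.568, 0.188, 0.064])), (0.2, array([ 0.394, -0.05 ,  0.019]))]
black_stand [(0.92, array([ 0.524, -0.155,  0.072]))]
glue [(0.74, array([ 0.705, -0.022,  0.079]))]
driver [(0.74, array([ 0.395, -0.045,  0.02 ])), (0.41, array([0.562, 0.194, 0.071]))]
offcut [(0.76, array([0.693, 0.335, 0.03 ]))]
```

View pics/top0.png

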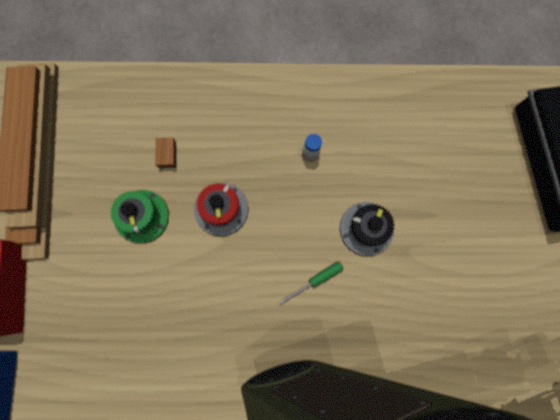

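View pics/scene0.png

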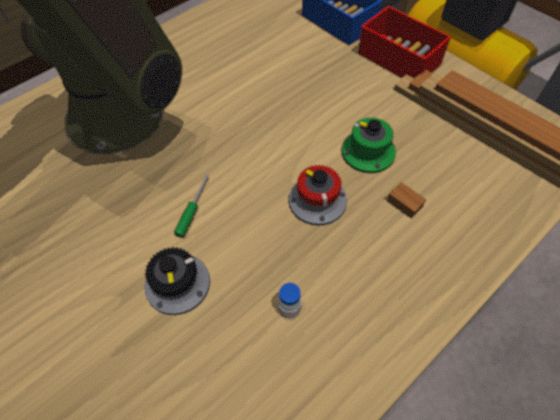

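The views agree. The red stand is in the middle, at top px (217,205), with its pointer towards the robot and its mark at about (227,188). The green look-alike is to its left and the black one to its right. Next I fit the red ring's centre and angle.

```bash
cat >> h.py <<'E'
from scipy.optimize import minimize
def redmask(f):
    c=f["color"].astype(int);r,g,b=c[...,0],c[...,1],c[...,2]
    return (r>70)&(r>2.2*g)&(r>2.2*b)
def near(f,p,rad):
    u,v=proj(f,p);Y,X=np.mgrid[:420,:560];return (X-u)**2+(Y-v)**2<rad**2
def hullmask(pts,s=1):
    m=np.zeros((420*s,560*s),np.uint8);cv2.fillConvexPoly(m,cv2.convexHull(np.round(np.array(pts)*s).astype(np.int32)),1);return m>0
T=np.linspace(0,2*np.pi,60)
def ringpts(f,xy,up):
    return [proj(f,[xy[0]+.0482*np.cos(t),xy[1]+.0482*np.sin(t),z+up]) for t in T for z in(.05,.074)]
def fit(fs,xy0,up=.0):
    H=[]
    for f in fs:
        m=redmask(f)&near(f,[*xy0,.062],45);n,l,s,_=cv2.connectedComponentsWithStats(m.astype(np.uint8))
        m=l==1+s[1:,4].argmax();p=np.argwhere(m)[:,::-1];H.append(hullmask(p,4) if 0 else cv2.convexHull(p.astype(np.float32))[:,0])
    D=[np.array([[np.cos(t),np.sin(t)] for t in T])]*len(fs)
    def cost(x):  # compare support functions
        return sum(np.abs((np.array(ringpts(f,x,up))@d.T).max(0)-(h@d.T).max(0)).mean() for f,h,d in zip(fs,H,D))
    r=minimize(cost,xy0,method="Nelder-Mead",options=dict(initial_simplex=np.array(xy0)+np.array([[0,0],[.01,0],[0,.01]])));return r.x,r.fun
def blobs(f,xy,zt):
    """white mark / yellow pointer pixels -> angles about xy"""
    c=f["color"].astype(int);r,g,b=c[...,0],c[...,1],c[...,2];n=near(f,[*xy,zt],60)
    out={}
    top=hullmask([proj(f,[xy[0]+.047*np.cos(t),xy[1]+.047*np.sin(t),zt]) for t in T])
    for k,m,z in(("mark",(b>95)&(abs(r-b)<60)&(g>95)&top,zt),("ptr",(r>110)&(g>90)&(b<.5*g)&n,.087)):
        num,l,s,cen=cv2.connectedComponentsWithStats((m&n).astype(np.uint8))
        for i in range(1,num):
            if s[i,4]<4: continue
            p=ray(f,*cen[i],z)[:2]-xy
            if np.hypot(*p)<.06: out.setdefault(k,[]).append((int(s[i,4]),np.round(cen[i],1).tolist(),round(float(np.hypot(*p)),4),round(float(np.arctan2(p[1],p[0])),3)))
    return out
E
python3 - <<'E'
from h import *
a,b=env.grab_frame("top"),env.grab_frame("scene")
for fs in([a],[b],[a,b]):
    x,c=fit(fs,[.55,.195]);print(x,c)
for f in(a,b):print(blobs(f,x,.074))
E
```

```text
[0.55436274 0.20506787] 1.2414106497712523
[0.54681386 0.21181243] 5.605517951600365
[0.54942197 0.20331945] 6.943723027303513
{'mark': [(26, [225.5, 188.5], 0.0403, -0.468)], 'ptr': [(33, [217.7, 212.9], 0.0237, -2.974)]}
{'mark': [(27, [323.9, 195.9], 0.0406, -0.477)], 'ptr': [(30, [309.2, 172.3], 0.0233, -2.919)]}
```

```bash
python3 - <<'E'
from h import *
a,b=env.grab_frame("top"),env.grab_frame("scene");o=[]
for f in(a,b):
    im=f["color"][:,:,::-1].copy();u,v=proj(f,[.5494,.2033,.062]).astype(int)
    s=im[v-50:v+50,u-50:u+50];s=cv2.resize(s,(400,400),interpolation=cv2.INTER_NEAREST)
    for z,rr,c in((.074,.0485,(255,255,0)),(.05,.0485,(255,255,0)),(.1,.016,(255,0,255)),(.012,.066,(0,255,0))):
        P=np.array([proj(f,[.5494+rr*np.cos(t),.2033+rr*np.sin(t),z]) for t in T]);P=((P-[u-50,v-50]+.5)*4).astype(np.int32)
        cv2.polylines(s,[P],True,c,1)
    o.append(s)
    m=redmask(f)&near(f,[.5494,.2033,.062],45);ys,xs=np.nonzero(m);print(xs.min(),xs.max(),ys.min(),ys.max(),u,v)
cv2.imwrite("pics/ov.png",np.hstack(o))
E
```

```text
197 238 184 224 217 204
297 340 166 204 317 184
```

View pics/ov.png

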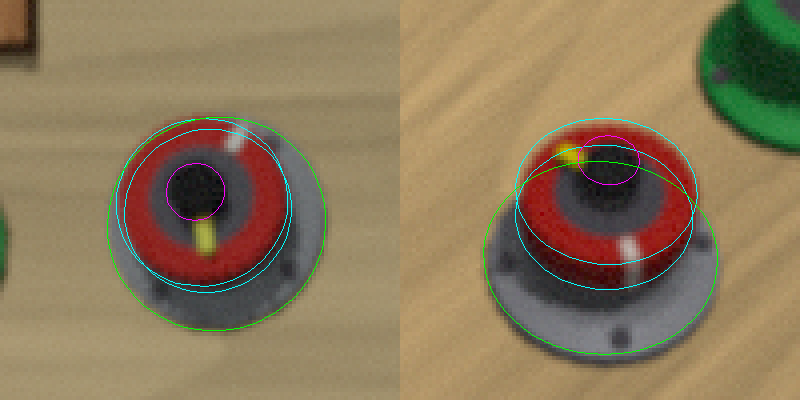

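Top view crop: the ring, pad and foot outlines fit to about 1 px. The scene crop sits about 2 px off, towards +x/-y, which puts the centre at about (0.553, 0.203). The mark is about 2.48 rad past the pointer, so roughly 10.1 rad remain. I move across with the fingers shut.

carry_out --plan '[[[4, -3.4, 0], [0, 0, -0.15], -1], [[8, -6.8, 0], [0, 0, -0.3], -1], [[12, -10.2, 0], [0, 0, -0.45], -1], [[16, -13.6, 0], [0, 0, -0.6], -1], [[20, -17, 0], [0, 0, -0.75], -1], [[24, -20.4, 0], [0, 0, -0.9], -1], [[28, -23.8, 0], [0, 0, -1.05], -1], [[32, -27.2, 0], [0, 0, -1.2], -1], [[36, -30.6, 0], [0, 0, -1.23], -1], [[36, -30.6, 0], [0, 0, -1.23], -1]]' --grip_force 5

```text
time: 2.35
tcp_pos: [0.4218, -0.1073, 0.2275]
eef_rot: [0.705, 0.709, 0.0, -0.0]
contact_force: [-0.1, -1.2, 0.6]
opening: 0.0009
```

carry_out --plan '[[[4.5, 2.6, 0], [0, 0, 0], -1], [[9, 5.2, 0.5], [0, 0, 0], -1], [[13.5, 7.8, 1], [0, 0, 0], -1], [[18, 10.4, 2], [0, 0, 0], -1], [[22.7, 13.1, 4], [0, 0, 0], -1], [[22.7, 13.1, 7], [0, 0, 0], -1], [[22.7, 13.1, 10], [0, 0, 0], -1], [[22.7, 13.1, 13], [0, 0, 0], -1], [[22.7, 13.1, 15.5], [0, 0, 0], -1], [[22.7, 13.1, 15.5], [0, 0, 0], -1]]'

```text
time: 3.6
tcp_pos: [0.5511, 0.1162, 0.0711]
eef_rot: [0.708, 0.707, -0.001, -0.001]
contact_force: [0.3, -0.5, 1.0]
opening: 0.0004
```

```bash
python3 - <<'E'
from h import *
s=env.sense();print(s["tcp_pos"],s["contact_force"],s["wrist_torque"],s["joint_positions"])
f=env.grab_frame("wrist");g=env.grab_frame("scene")
u,v=proj(g,[.553,.16,.07]).astype(int);c=cv2.resize(g["color"][v-52:v+53,u-70:u+70],(400,300))
cv2.imwrite("pics/w1.png",np.hstack([cv2.resize(f["color"],(400,300)),c])[:,:,::-1])
E
```

```text
[0.55109765 0.11623035 0.07106338] [ 0.26843271 -0.52703203  1.03160432] [-0.00368573 -0.10277623 -0.00730229] [ 1.42862838e-01  5.05926634e-01  1.62543794e+00 -8.33146411e-05
  1.01348378e+00  1.44081542e-01]
```

View pics/w1.png

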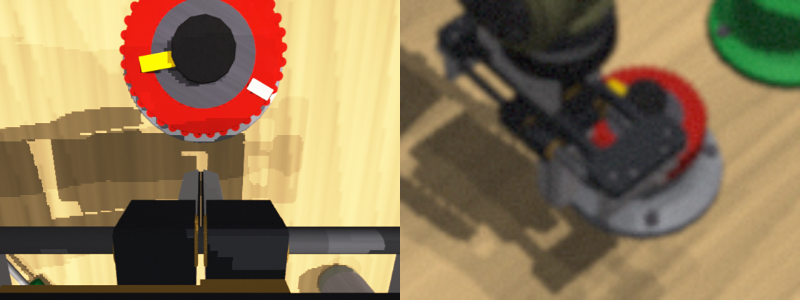

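```bash
python3 - <<'E'
from h import *
f=env.grab_frame("wrist");c=f["color"].astype(int)
r,g,b=c[...,0],c[...,1],c[...,2]
p=np.argwhere((r>90)&(r>2.2*g)&(r>2.2*b))[:,::-1]
W=np.array([ray(f,u,v,.075)[:2] for u,v in p])
h=cv2.convexHull(W.astype(np.float32))[:,0]
px=np.array([proj(f,[*q,.075]) for q in h]);k=(px[:,1]>3)&(px[:,1]<170)
A=np.c_[2*h[k],np.ones(k.sum())];s=np.linalg.lstsq(A,(h[k]**2).sum(1),rcond=None)[0]
print(s[:2],np.sqrt(s[2]+s[:2]@s[:2]),k.sum())
x=s[:2]
cap=np.argwhere((b<45)&(r<45)&(g<45)&near(f,[*x,.1],60))[:,::-1];print("pad",ray(f,*cap.mean(0),.1))
print(blobs(f,x,.075)); print("tcp px",proj(f,env.sense()["tcp_pos"]+[0,0,-.022]))
E
```

```text
[0.55277193 0.20264114] 0.04750339559279662 32
pad [0.55256919 0.20272183 0.1       ]
{'mark': [(3151, [297.6, 91.9], 0.0083, -0.587), (11, [223.7, 73.4], 0.0238, 3.029), (30, [232.8, 104.4], 0.0225, -2.699), (6, [240.5, 110.2], 0.0209, -2.532), (9, [254.7, 118.9], 0.0191, -2.195)], 'ptr': [(399, [230.4, 86.1], 0.0197, -2.968)]}
tcp px [280.48909951 253.80497987]
```

Centre from the wrist camera is (0.5527, 0.2027). Ring fit and pad agree, and the radius is 47.5 against 48.5 expected. I press in gently from the -y side.

carry_out --plan '[[[0.5, -0.8, 0], [0, 0, 0], -1], [[1.2, -0.8, 0], [0, 0, 0], -1], [[2.0, -0.8, 0], [0, 0, 0], -1], [[2.2, -0.8, 0], [0, 0, 0], -1], [[2.4, -0.8, 0], [0, 0, 0], -1], [[2.6, -0.8, 0], [0, 0, 0], -1], [[2.75, -0.8, 0], [0, 0, 0], -1], [[2.9, -0.8, 0], [0, 0, 0], -1], [[3.0, -0.8, 0], [0, 0, 0], -1], [[3.0, -0.8, 0], [0, 0, 0], -1]]'

```text
time: 5.0
tcp_pos: [0.5439, 0.1459, 0.0725]
eef_rot: [0.707, 0.707, -0.001, 0.001]
contact_force: [-1.1, -12.1, 2.0]
opening: 0.0004
```

```bash
cat > path.py <<'E'
import numpy as np,sys,json
def pos(s,Rp,a,b):
    """s mm along the rounded rectangle from (0,-(Rp+a)), anticlockwise, mm in world axes from ring centre"""
    q=np.pi/2*Rp;seg=[(b,'l',(1,0)),(q,'a',-np.pi/2,(b,-a)),(2*a,'l',(0,1)),(q,'a',0,(b,a)),(2*b,'l',(-1,0)),(q,'a',np.pi/2,(-b,a)),(2*a,'l',(0,-1)),(q,'a',np.pi,(-b,-a)),(b,'l',(1,0))]
    s%=sum(x[0] for x in seg);p=np.array([0,-(Rp+a)],float)
    for x in seg:
        d=min(s,x[0])
        if x[1]=='l':p=p+d*np.array(x[2])
        else:
            t=x[2]+d/Rp;p=np.array(x[3])+Rp*np.array([np.cos(t),np.sin(t)])
        s-=d
        if s<=0:return p
    return p
s0,ds,n,cx,cy=map(float,sys.argv[1:6]);Rp,a,b=map(float,sys.argv[6:9]) if len(sys.argv)>6 else (46.5,8,12.5)
# cx,cy: commanded pose now (mm from ring centre); prints rows [dx=+Y, dy=+X] cm
for i in range(1,int(n)+1):
    x,y=pos(s0+i*ds,Rp,a,b);r=[round((y-cy)/10,2),round((x-cx)/10,2)]
    print(f"[[{r[0]},{r[1]},0],[0,0,0],-1]",end=", " if i%10 else "\n")
    if i%10==0: cx+=r[1]*10;cy+=r[0]*10;print("s",s0+i*ds,"cmd",round(cx,1),round(cy,1))
E
python3 path.py -8.7 7 20 -8.7 -55.0
```

```text
[[0.05,0.7,0],[0,0,0],-1], [[0.05,1.4,0],[0,0,0],-1], [[0.05,2.1,0],[0,0,0],-1], [[0.1,2.8,0],[0,0,0],-1], [[0.25,3.48,0],[0,0,0],-1], [[0.51,4.13,0],[0,0,0],-1], [[0.86,4.74,0],[0,0,0],-1], [[1.29,5.28,0],[0,0,0],-1], [[1.81,5.76,0],[0,0,0],-1], [[2.38,6.15,0],[0,0,0],-1]
s 61.3 cmd 52.8 -31.2
[[0.64,0.3,0],[0,0,0],-1], [[1.3,0.51,0],[0,0,0],-1], [[2.0,0.61,0],[0,0,0],-1], [[2.7,0.62,0],[0,0,0],-1], [[3.4,0.62,0],[0,0,0],-1], [[4.1,0.62,0],[0,0,0],-1], [[4.79,0.54,0],[0,0,0],-1], [[5.47,0.36,0],[0,0,0],-1], [[6.11,0.07,0],[0,0,0],-1], [[6.7,-0.3,0],[0,0,0],-1]
s 131.3 cmd 49.8 35.8
```

carry_out --plan '[[[0.05, 0.7, 0], [0, 0, 0], -1], [[0.05, 1.4, 0], [0, 0, 0], -1], [[0.05, 2.1, 0], [0, 0, 0], -1], [[0.1, 2.8, 0], [0, 0, 0], -1], [[0.25, 3.5, 0], [0, 0, 0], -1], [[0.5, 4.15, 0], [0, 0, 0], -1], [[0.85, 4.75, 0], [0, 0, 0], -1], [[1.3, 5.3, 0], [0, 0, 0], -1], [[1.8, 5.75, 0], [0, 0, 0], -1], [[2.4, 6.15, 0], [0, 0, 0], -1]]'

```text
time: 6.25
tcp_pos: [0.6065, 0.1707, 0.0729]
eef_rot: [0.707, 0.707, 0.001, 0.001]
contact_force: [5.5, -4.2, 0.3]
opening: 0.0006
```

```bash
cat > look.py <<'E'
import sys
from h import *
f=env.grab_frame("wrist");s=env.sense();x=np.array([.5527,.2027]);zt=float(sys.argv[1])
print(np.round(s["tcp_pos"],4),np.round(s["contact_force"],1))
c=f["color"].astype(int)
for t in np.radians(np.arange(-180,180,4)):
    p=[]
    for rr in(.034,.037,.040,.043):
        u,v=proj(f,[x[0]+rr*np.cos(t),x[1]+rr*np.sin(t),zt]);u,v=int(round(u)),int(round(v))
        if 0<=u<560 and 0<=v<420:p.append(c[v,u])
    if len(p)>2:
        m=np.median(p,0)
        if m[2]>110 and m[1]>110:print("white at",round(np.degrees(t)),"-> past pointer",round((t+2.96)%(2*np.pi),2),m)
if len(sys.argv)>2:save(f,sys.argv[2])
E
python3 look.py .0755 w2.png
```

```text
[0.6068 0.1714 0.073 ] [ 6.5 -3.4  0.7]
white at 52 -> past pointer 3.87 [252.  249.5 244.5]
white at 56 -> past pointer 3.94 [253.  250.5 246. ]
white at 60 -> past pointer 4.01 [253. 251. 246.]
```

View pics/w2.png

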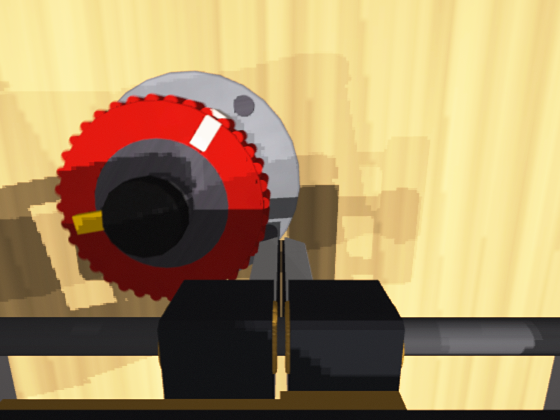

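Pure rolling, with no slip: the mark is now at 3.94 rad (white bar at px (205,133)), 1.46 rad gained over 70 mm. About 8.6 rad remain, so I continue.

```bash
python3 path.py 61.3 7 70 52.8 -31.0
```

```text
[[0.62,0.3,0],[0,0,0],-1], [[1.28,0.51,0],[0,0,0],-1], [[1.98,0.61,0],[0,0,0],-1], [[2.68,0.62,0],[0,0,0],-1], [[3.38,0.62,0],[0,0,0],-1], [[4.08,0.62,0],[0,0,0],-1], [[4.77,0.54,0],[0,0,0],-1], [[5.45,0.36,0],[0,0,0],-1], [[6.09,0.07,0],[0,0,0],-1], [[6.68,-0.3,0],[0,0,0],-1]
s 131.3 cmd 49.8 35.8
[[0.52,-0.46,0],[0,0,0],-1], [[0.98,-0.99,0],[0,0,0],-1], [[1.35,-1.59,0],[0,0,0],-1], [[1.62,-2.23,0],[0,0,0],-1], [[1.8,-2.91,0],[0,0,0],-1], [[1.87,-3.6,0],[0,0,0],-1], [[1.87,-4.3,0],[0,0,0],-1], [[1.87,-5.0,0],[0,0,0],-1], [[1.87,-5.7,0],[0,0,0],-1], [[1.87,-6.4,0],[0,0,0],-1]
s 201.3 cmd -14.2 54.5
[[-0.08,-0.7,0],[0,0,0],-1], [[-0.26,-1.37,0],[0,0,0],-1], [[-0.54,-2.01,0],[0,0,0],-1], [[-0.92,-2.6,0],[0,0,0],-1], [[-1.38,-3.13,0],[0,0,0],-1], [[-1.91,-3.59,0],[0,0,0],-1], [[-2.5,-3.95,0],[0,0,0],-1], [[-3.14,-4.23,0],[0,0,0],-1], [[-3.82,-4.41,0],[0,0,0],-1], [[-4.52,-4.48,0],[0,0,0],-1]
s 271.3 cmd -59.0 9.3
[[-0.7,0.0,0],[0,0,0],-1], [[-1.4,0.0,0],[0,0,0],-1], [[-2.1,0.01,0],[0,0,0],-1], [[-2.79,0.12,0],[0,0,0],-1], [[-3.46,0.33,0],[0,0,0],-1], [[-4.08,0.64,0],[0,0,0],-1], [[-4.66
[... 345 characters left out ...]
,0],[0,0,0],-1], [[-0.11,6.19,0],[0,0,0],-1], [[0.2,6.82,0],[0,0,0],-1]
s 411.3 cmd 36.0 -48.1
[[0.4,0.57,0],[0,0,0],-1], [[0.87,1.08,0],[0,0,0],-1], [[1.42,1.52,0],[0,0,0],-1], [[2.03,1.86,0],[0,0,0],-1], [[2.69,2.11,0],[0,0,0],-1], [[3.37,2.26,0],[0,0,0],-1], [[4.07,2.3,0],[0,0,0],-1], [[4.77,2.3,0],[0,0,0],-1], [[5.47,2.3,0],[0,0,0],-1], [[6.17,2.27,0],[0,0,0],-1]
s 481.3 cmd 58.7 13.6
[[0.68,-0.14,0],[0,0,0],-1], [[1.34,-0.38,0],[0,0,0],-1], [[1.96,-0.71,0],[0,0,0],-1], [[2.51,-1.13,0],[0,0,0],-1], [[3.0,-1.63,0],[0,0,0],-1], [[3.41,-2.2,0],[0,0,0],-1], [[3.73,-2.82,0],[0,0,0],-1], [[3.95,-3.49,0],[0,0,0],-1], [[4.07,-4.18,0],[0,0,0],-1], [[4.09,-4.87,0],[0,0,0],-1]
s 551.3 cmd 10.0 54.5
```

carry_out --plan '[[[0.6, 0.3, 0], [0, 0, 0], -1], [[1.3, 0.5, 0], [0, 0, 0], -1], [[2.0, 0.6, 0], [0, 0, 0], -1], [[2.7, 0.6, 0], [0, 0, 0], -1], [[3.4, 0.6, 0], [0, 0, 0], -1], [[4.1, 0.6, 0], [0, 0, 0], -1], [[4.75, 0.55, 0], [0, 0, 0], -1], [[5.45, 0.35, 0], [0, 0, 0], -1], [[6.1, 0.05, 0], [0, 0, 0], -1], [[6.7, -0.3, 0], [0, 0, 0], -1]]'

```text
time: 7.55
tcp_pos: [0.6037, 0.2391, 0.0734]
eef_rot: [0.707, 0.707, 0.002, 0.001]
contact_force: [7.8, 3.7, 0.7]
opening: 0.0007
```

```bash
python3 look.py .0757
```

```text
[0.6031 0.2398 0.0733] [6.7 4.5 0.7]
```

carry_out --plan '[[[0.5, -0.45, 0], [0, 0, 0], -1], [[0.95, -1.0, 0], [0, 0, 0], -1], [[1.35, -1.6, 0], [0, 0, 0], -1], [[1.6, -2.25, 0], [0, 0, 0], -1], [[1.8, -2.9, 0], [0, 0, 0], -1], [[1.85, -3.6, 0], [0, 0, 0], -1], [[1.85, -4.3, 0], [0, 0, 0], -1], [[1.85, -5.0, 0], [0, 0, 0], -1], [[1.85, -5.7, 0], [0, 0, 0], -1], [[1.85, -6.4, 0], [0, 0, 0], -1]]'

```text
time: 8.85
tcp_pos: [0.5387, 0.2601, 0.0738]
eef_rot: [0.707, 0.707, 0.003, -0.001]
contact_force: [0.3, 20.1, 3.0]
opening: 0.0003
```

carry_out --plan '[[[-0.1, -0.7, 0], [0, 0, 0], -1], [[-0.25, -1.35, 0], [0, 0, 0], -1], [[-0.55, -2.0, 0], [0, 0, 0], -1], [[-0.9, -2.6, 0], [0, 0, 0], -1], [[-1.4, -3.15, 0], [0, 0, 0], -1], [[-1.9, -3.6, 0], [0, 0, 0], -1], [[-2.5, -3.95, 0], [0, 0, 0], -1], [[-3.15, -4.25, 0], [0, 0, 0], -1], [[-3.8, -4.4, 0], [0, 0, 0], -1], [[-4.5, -4.45, 0], [0, 0, 0], -1]]'

```text
time: 10.1
tcp_pos: [0.4922, 0.2116, 0.0722]
eef_rot: [0.707, 0.707, -0.002, -0.001]
contact_force: [-13.4, 1.8, 8.1]
opening: 0.0008
```

```bash
python3 look.py .0765; python3 - <<'E'
from h import *
g=env.grab_frame("scene");print(blobs(g,np.array([.5527,.2027]),.0765))
E
```

```text
[0.4922 0.2109 0.0722] [-14.3   1.6   8.1]
white at -48 -> past pointer 2.12 [112.  110.5 114. ]
white at -44 -> past pointer 2.19 [113.  111.5 115. ]
{'mark': [(24, [320.5, 196.0], 0.0383, -0.699)], 'ptr': [(10, [307.5, 171.0], 0.0313, -2.987)]}
```

carry_out --plan '[[[-0.7, 0.0, 0], [0, 0, 0], -1], [[-1.4, 0.0, 0], [0, 0, 0], -1], [[-2.1, 0.0, 0], [0, 0, 0], -1], [[-2.8, 0.1, 0], [0, 0, 0], -1], [[-3.45, 0.3, 0], [0, 0, 0], -1], [[-4.1, 0.65, 0], [0, 0, 0], -1], [[-4.65, 1.05, 0], [0, 0, 0], -1], [[-5.15, 1.5, 0], [0, 0, 0], -1], [[-5.6, 2.05, 0], [0, 0, 0], -1], [[-5.95, 2.7, 0], [0, 0, 0], -1]]'

```text
time: 11.45
tcp_pos: [0.5211, 0.1518, 0.0723]
eef_rot: [0.707, 0.707, -0.0, 0.0]
contact_force: [-3.3, -3.9, 1.8]
opening: 0.0004
```

```bash
python3 look.py .077 w3.png; python3 - <<'E'
from h import *
g=env.grab_frame("scene");print(blobs(g,np.array([.5527,.2027]),.077))
E
```

```text
[0.5218 0.1515 0.0724] [-2.5 -5.8  1.1]
white at 40 -> past pointer 3.66 [254. 253. 251.]
white at 44 -> past pointer 3.73 [254. 253. 251.]
white at 48 -> past pointer 3.8 [249.5 244.5 239. ]
{'mark': [(28, [337.4, 181.3], 0.0391, 0.808)], 'ptr': [(12, [307.6, 171.2], 0.0308, -2.973)]}
```

View pics/w3.png

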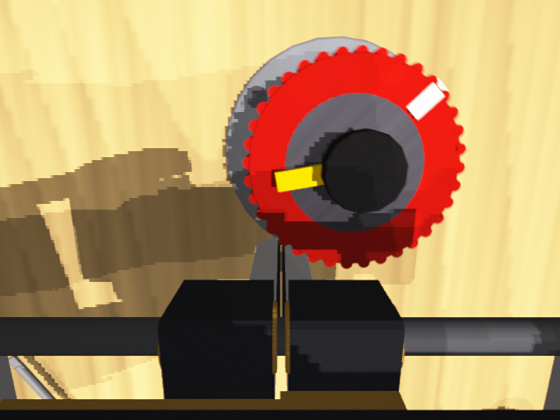

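Mark at px (425,100) and pointer at (297,180): the joint is about 10.03 rad, so 2.54 rad, or about 118 mm of travel, remain.

carry_out --plan '[[[-0.25, 0.65, 0], [0, 0, 0], -1], [[-0.4, 1.35, 0], [0, 0, 0], -1], [[-0.45, 2.05, 0], [0, 0, 0], -1], [[-0.45, 2.75, 0], [0, 0, 0], -1], [[-0.45, 3.45, 0], [0, 0, 0], -1], [[-0.45, 4.15, 0], [0, 0, 0], -1], [[-0.4, 4.85, 0], [0, 0, 0], -1], [[-0.3, 5.5, 0], [0, 0, 0], -1], [[-0.1, 6.2, 0], [0, 0, 0], -1], [[0.2, 6.8, 0], [0, 0, 0], -1]]'

```text
time: 12.8
tcp_pos: [0.5901, 0.1535, 0.0728]
eef_rot: [0.707, 0.707, 0.0, 0.001]
contact_force: [1.7, -5.9, 0.1]
opening: 0.0003
```

```bash
python3 look.py .0775; python3 - <<'E'
from h import *
for n in("scene","top"):
    g=env.grab_frame(n);print(blobs(g,np.array([.5527,.2027]),.0775))
E
```

```text
[0.5906 0.154  0.0729] [ 4.  -6.2  1.8]
white at 124 -> past pointer 5.12 [251.5 247.  240.5]
white at 128 -> past pointer 5.19 [251.5 247.  241.5]
white at 132 -> past pointer 5.26 [251.5 247.  241. ]
{}
{}
```

carry_out --plan '[[[0.4, 0.55, 0], [0, 0, 0], -1], [[0.85, 1.1, 0], [0, 0, 0], -1], [[1.4, 1.5, 0], [0, 0, 0], -1], [[2.05, 1.85, 0], [0, 0, 0], -1], [[2.7, 2.1, 0], [0, 0, 0], -1], [[3.35, 2.25, 0], [0, 0, 0], -1], [[4.05, 2.3, 0], [0, 0, 0], -1], [[4.4, 2.3, 0], [0, 0, 0], -1], [[4.4, 2.3, 0], [0, 0, 0], -1], [[4.4, 3.8, 0], [0, 0, 0], -1]]'

```text
time: 14.2
tcp_pos: [0.6263, 0.1991, 0.0724]
eef_rot: [0.707, 0.707, -0.0, -0.0]
contact_force: [-0.4, 0.5, 0.2]
opening: 0.0006
```

carry_out --plan '[[[0, 1.0, 0], [0, 0, 0], -1], [[0, 2.0, 0], [0, 0, 0], -1], [[-1, 3.0, -3], [0, 0, 0], -1], [[-3, 3.0, -7], [0, 0, 0], -1], [[-6, 3.0, -11], [0, 0, 0], -1], [[-10, 2.0, -13], [0, 0, 0], -1], [[-14, 0, -13], [0, 0, 0], -1], [[-18, -2.0, -13], [0, 0, 0], -1], [[-20, -4.0, -13], [0, 0, 0], -1], [[-20, -4.0, -13], [0, 0, 0], -1]]'

```text
time: 15.45
tcp_pos: [0.5864, -0.0026, 0.2028]
eef_rot: [0.708, 0.706, 0.0, -0.0]
contact_force: [0.3, 0.6, -0.2]
opening: 0.0006
```

```bash
python3 look.py .078; python3 - <<'E'
from h import *
o=[]
for n in("wrist","top","scene"):
    g=env.grab_frame(n);u,v=proj(g,[.5527,.2027,.08]).astype(int);print(n,u,v,blobs(g,np.array([.5527,.2027]),.078) if n!="wrist" else "")
    if n!="wrist":o.append(cv2.resize(g["color"][v-50:v+50,u-50:u+50],(400,400)))
    for q in("glue","driver","offcut","black_mark"):
        if n!="wrist":print(q,[(round(d["conf"],2),np.round(world(g,d["point"]),3)) for d in env.boxes_of(n,q)[:1]])
cv2.imwrite("pics/end.png",np.hstack(o)[:,:,::-1])
E
```

```text
[ 0.587  -0.0018  0.2028] [ 0.5  0.8 -0.7]
wrist 229 -84 
top 217 201 {'mark': [(14, [227.4, 184.6], 0.0464, -0.499), (7, [237.0, 194.3], 0.048, -1.181), (28, [220.4, 219.3], 0.0404, -2.93)], 'ptr': [(29, [217.7, 212.1], 0.0249, -3.014)]}
glue []
driver []
offcut [(0.98, array([0.687, 0.337, 0.029]))]
black_mark [(0.42, array([ 0.516, -0.187,  0.079]))]
scene 319 180 {'mark': [(19, [303.7, 172.7], 0.039, -2.91)], 'ptr': [(32, [309.2, 172.2], 0.0264, -2.979)]}
glue [(0.87, array([ 0.708, -0.022,  0.079]))]
driver [(0.66, array([ 0.398, -0.047,  0.021]))]
offcut [(0.64, array([0.693, 0.333, 0.028]))]
black_mark [(0.66, array([ 0.514, -0.152,  0.073]))]
```

View pics/end.png

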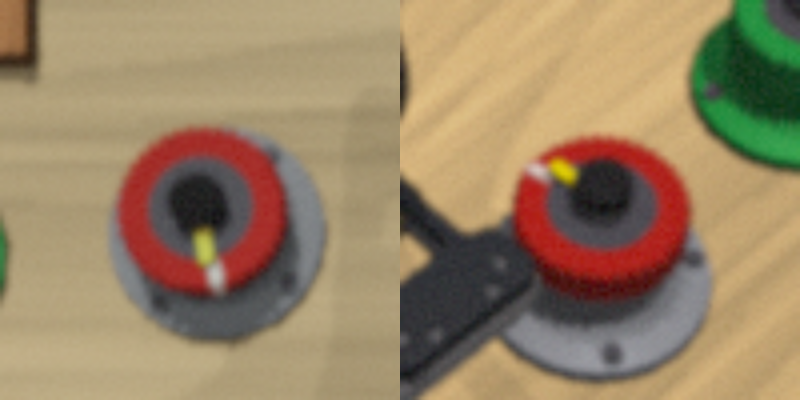

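The white mark at crop px (215,278) lies right behind the yellow pointer, within about 4° in both views. The robot is clear of everything, so I hand in.

```bash
python3 -c "
from h import *
print(env.sense()['dq']);print(env.finish_job())"
```

```text
[-2.00698800e-03 -1.26952294e-03 -8.89683289e-07 -2.48591056e-03
 -1.17385869e-03  1.46501136e-03]
the job is handed in; nothing more can be done
None
```

I turned the red ring about 10.1 rad anticlockwise by rolling the shut fingertips around its rim, pressing with about 5–20 N. The mark went from about 2.5 rad to about 12.6 rad, past the pointer once and then into line with it the second time. I then backed off, lifted clear and handed the job in at about 15.7 s.

**Last checks:**
- **Alignment:** the mark stood within about 4° of the pointer in both the top and scene views (26° is allowed).
- **Clear of contact:** the force on the tool was about zero after lifting away.
- **Bystanders:** in the scene view the jar, screwdriver and offcut were within about 3 mm of where they started. In the top view only the offcut was found, also within 3 mm.
- **Black ring:** the arm never came near the black stand, but I had no starting position of its mark to compare with. The networks' final black mark points also disagreed by 35 mm in y between the two views, so I did not confirm this one by measurement.

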